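# Lock the specimen carrier with its spring clip

## Task

Close the hinged cover of the specimen carrier fully, so that the grooved stud comes up through its hole. Then fetch the spring clip and push it sideways, jaws first, onto the stud's groove above the cover until it snaps fully home, and let go of it. Leave the other things on the worktop where they are.

Things in the scene. Friction and masses are not known exactly. Their poses are not given: they have to be found in the camera images.
- carrier: Aluminium specimen carrier, an open box screwed to the worktop, 150 (x) x 130 (y) x 56 mm high with the cover shut; 6 mm high feet stand out 24 mm at the middle of both y sides. Origin: centre of its underside, on the worktop. Its +x points to the hinge side, away from the robot (within 0.35 rad); its front is at -x. A small dark crucible stands in it.
- cover (a joint): Angle of the flat steel cover (150 x 130 x 6 mm): 0 = shut and level, grows as the front edge lifts (rad). Hinge line parallel to the carrier's y, at x = +75.5, z = 49.5 mm in the carrier frame. The stiff hinge stays where it is left; 2 to 4 N down near the front edge closes it. It has a 24 mm hole for the stud. Shut, its top is at z = 56 mm.
- cover_front (a point): Middle of the cover's front edge, on its upper face, 150.5 mm from the hinge line. A thin lip 50 mm wide stands 12 mm farther forward.
- stud (a point): Fixed point on the upright steel stud's axis at the bottom of its groove, level with the shut cover's top (carrier frame x = -12, y = 0, z = 56 mm); axes as the carrier's. Below it the stud is 20 mm thick; above it the groove is 14 mm thick and 9 mm high, then a head 20 mm thick, 7 mm high. The clip may enter from any side, with 4 mm of height to spare.
- clip: Open steel spring clip, 5 mm thick, 70 mm long, 30 mm wide. Origin: centre of its open pocket, on the underside; it comes onto the stud's axis when the clip is home. Mouth and two jaws point to its +x (tips at x = +16 mm), back of the pocket at x = -8 mm. The mouth is 9 mm wide at rest: pushed with 10 to 20 N the jaws spring apart, and close behind the 14 mm groove over the last 5 mm of travel.
- clip_tab (a point): Centre of the top of the clip's upright grip tab; axes as the clip's. The tab is 20 mm (x) x 12 mm (y), centred at x = -40 mm, y = 0 in the clip's frame, from 5 to 42 mm above the clip's underside.
- jaw_left (a joint): Angle by which the clip's jaw on its +y side is spread: 0 = closed, at rest (rad, up to 0.25); about 0.12 as the groove passes the mouth. Spring-loaded.
- jaw_right (a joint): The same for the jaw on the -y side.
- tape_roll: Bystander: roll of beige tape lying flat, 77 mm across, 19 mm high. Origin: centre of its underside.
- beaker: Bystander: clear beaker, 53 mm across, 66 mm high, upright. Origin: centre of its underside.
- vial: Bystander: clear vial with a black cap, 28 mm across, 62 mm high, upright. Origin: centre of its underside.
- furnace_front (a point): Obstacle: foot of the front face of the big blue furnace, at the middle of its width, on the worktop (its latch 0.26 m above stands out this far, the face itself lies 20 mm farther back). The furnace reaches 215 mm to both sides along y, 330 mm back and 385 mm up. It stands between clip and carrier: carry things past in front of it.

How it is judged (in metres and radians):
On the way, in this order (a step that is already met when the one before it is completed fails the run):
1. the cover is shut (value of joint cover below 0.04 rad), for 0.2 s.
2. the clip is snapped onto the stud's groove (horizontal distance between clip and stud below 0.003 m and z of clip in the frame of stud between -0.002 and 0.006 m and value of joint each of jaw_left, jaw_right below 0.06 rad), for 0.2 s.
At the end, for the whole second after the job is handed in: The cover is shut (within 0.04 rad). The clip lies in the stud's groove above the cover: its origin within 3 mm of the stud's axis, its underside from 2 mm below to 6 mm above the groove's bottom, level within 0.15 rad, both jaws closed again (under 0.06 rad), at rest and released (all of step 2 and value of joint cover below 0.04 rad and angle between the z axis of clip and the z axis of stud, either way round below 0.15 rad and linear speed of clip below 0.02 m/s); the robot touches nothing.
It fails at once if a bystander (tape roll, beaker or vial) is moved by more than 30 mm (distance of any of tape_roll, beaker, vial from where it was at the start of the episode above 0.03 m).
It also fails if it takes over 61 s, if anything falls off the work surface, if the arm or the gripper's body presses on something with over 40 N, if the wrist force passes 120 N, or if a joint passes its speed limit or range.

## Robot

A 6-joint arm with a two-finger parallel gripper is mounted at the origin on a cart in front of the work surface, level with it; the furniture and walls round the work are solid. World frame = base frame: x ahead of the robot, y to its left, z up, the work surface at z = 0. Lengths are in m, angles in degrees, forces in N, time in s.
With the tool pointing down it reaches from about 0.25 to 0.725 m from the base axis. Payload 9.7 kg.
Tool frame: the origin (TCP) lies on the centre line of the jaws, within the pads' length; the fingertips stand 19 mm ahead of it and the grasp point (between the pads) is the TCP; z points along the fingers, y is the direction in which the jaws open and shut (so a half turn about z gives the same grasp; the last joint's range is limited). The gripper opens to 85 mm and grips with 20 to 120 N. Pads are 22 mm wide; open, the fingers measure 114 mm over their backs; the gripper's body (76 mm by 85 mm) begins 54 mm behind the grasp point. The pads swing forward as they close: fully open they stand 13 mm farther back than shut.
Start: joints at [76.318, 4.979, 10.078, 95.1, 0, 90], TCP at [0.13, 0.534, 0.25] pointing down, gripper open.
Joint ranges: [-179.16, 179.16], [-48.56, 103.87], [-65.8, 70.77], [-126.05, 130.52], [-82.76, 87.17], [-180, 180]. Speed limits (degrees/s): [127.2, 127.2, 147.25, 180, 180, 180].

## Interface

Orientations are given as [roll, pitch, yaw] about the fixed x, y, z axes, in that order (R = Rz(yaw) Ry(pitch) Rx(roll)).
In Python, from workcell import bot gives the robot as it stands.
- The arm moves only by the tool servo_tool, never from a script. Its argument "motion" is a list that holds one entry, the list of rows, each a list of 6 numbers: the shift along the tool's x, y, z in mm, then the turn, a rotation vector about the tool's x, y, z in rad. A call has 1 to 5 rows; each row shifts and turns the commanded pose from where the row before left it, along the tool's axes as they then stand; what a row does not reach is not made up. A row lasts 1/10 s, in which the tool goes at most 50 mm and 8.59 degrees, less where a joint would pass 70% of its speed; a pose out of reach is approached as far as the arm can. A call is refused whole if a number of a shift passes 50 or a number of a turn 0.15, either way. A call with a gripper value outside its range is refused whole. "gripper" is the finger opening in mm, from 0 to 85.4, set as the call begins (left out, the last holds). The fingers move at their own pace and stop on an object; "newtons" is the grip in N (left out, the last holds). Time passes only in rows, so rows that do not move let the fingers close. It gives the time, the measured TCP pose, the force and the opening at its end, in the units of the state.
- bot.get_obs(): the state, without advancing time (a new reading comes with each control period).
- bot.camera(name): name is "scene" or "top" or "wrist"; returns a dict with "color" (480x640x3 uint8, red, green, blue), "fx", "fy", "cx", "cy" (pixels), "R" (3x3) and "t" (3): a world point X has camera coordinates R X + t. Camera axes: x right, y down, z forward; pixel columns grow to the right and rows downward; lengths in m; the calibration is good to about 2 mm. A picture is of the moment at which its call begins. There is no depth.
- bot.job_done(): hands the job in, once; it reports no verdict.
Trained networks look in a picture, given as the dict that the camera call returned (one of the last four; its "shot" number tells which), for a name from the list of things; names that differ only in an ending like _2 or _b are one class to them, and where a whole thing is asked for, a point or a joint stands for the part that bears it (a point fixed in the world has none). Each returns a list of dicts, best first, with "confidence" (0 to 1); they miss things now and then, are a little off and sometimes report something else, mostly with a low value. They report only what shows in the picture. A call takes as long as a camera call.
- bot.look_for(picture, label): "rect" ([left, top, width, height] in pixels, round what is visible of it).
The state is a dict: "time": time; "q": joint angles; "qd": joint speeds; "joint_efforts": joint torques, N m; "ee_pos": TCP position; "tcp_rot": TCP orientation; "wrist_force": force on the tool from outside, world axes, zero at the start; "torque": the same for the moment, N m; "opening": finger opening in m.
Only numpy, scipy, OpenCV 4.12 (cv2) and the standard library are available. Lean on these libraries where they do the work, as an engineer would, in place of code of your own. Each camera call takes 0.05 s, during which the arm holds its last target.

## Working session

There is one attempt and no reset: what is moved stays moved. The work goes in short steps, Python scripts to look and compute and a tool call to move; the robot and the scene stay as the last step left them, time stands still between calls to the robot, and variables do not carry over. Pictures are saved under pics/ and viewed, and the job is handed in when it is done.

Besides the shell and the picture viewer there is one more tool, called after "Emit:" as name(argument=value, ...) on one line, values as JSON. servo_tool: Moves the arm, as the interface text tells. Its arguments: {"type":"object","properties":{"motion":{"type":"array","items":{"type":"array","items":{"type":"array","items":{"type":"number"}}}},"gripper":{"type":"number"},"newtons":{"type":"number"}},"required":["motion"]}

```bash
mkdir -p pics; ls; cat > h.py <<'E'
from workcell import bot
import numpy as np, cv2
def snap(n,f):
    p=bot.camera(n); cv2.imwrite('pics/'+f,p['color'][:,:,::-1]); return p
def ray(p,u,v):
    d=np.array([(u-p['cx'])/p['fx'],(v-p['cy'])/p['fy'],1.]); R=np.array(p['R']);t=np.array(p['t'])
    return -R.T@t, R.T@d
def onz(p,u,v,z):
    c,d=ray(p,u,v); return c+d*(z-c[2])/d[2]
def proj(p,X):
    x=np.array(p['R'])@np.array(X)+np.array(p['t']); return np.array([x[0]/x[2]*p['fx']+p['cx'],x[1]/x[2]*p['fy']+p['cy']])
E
python3 - <<'E'
from h import *
import pickle
o=bot.get_obs(); print(o)
for n in('scene','top','wrist'):
    p=snap(n,n+'0.png'); pickle.dump(p,open(n+'0.pkl','wb'))
    print(n,p['fx'],p['cx'],p['cy'],np.round(p['R'],3).tolist(),np.round(-np.array(p['R']).T@p['t'],3))
    for l in('carrier','cover','stud','clip','clip_tab','tape_roll','beaker','vial','cover_front'):
        try:print(l,[(np.round(d['rect']).tolist(),round(d['confidence'],2)) for d in bot.look_for(p,l)][:2])
        except Exception as e: print(l,e)
E
```

```text
pics
{'time': 0.0, 'q': array([7.63179462e+01, 5.01077222e+00, 1.00329250e+01, 9.51004745e+01,
       7.19388806e-04, 8.99996426e+01]), 'qd': array([-0.08544254, -0.019998  ,  0.07385472,  0.06899492, -0.00899985,
       -0.02225023]), 'joint_efforts': array([ 1.46108387e-04, -5.20385242e+01,  4.64803398e+01,  1.58760336e-02,
       -1.00703908e-04, -1.25753989e-06]), 'ee_pos': array([0.13003832, 0.53417983, 0.24957251]), 'tcp_rot': array([-1.79921678e+02, -7.19876720e-04,  1.66318303e+02]), 'wrist_force': array([ 0.6737513 , -0.80537614, -0.84762925]), 'torque': array([ 0.01554766,  0.01316565, -0.01632233]), 'opening': 0.08583067479662368}
scene 599.2061749242406 325.31335878766436 224.354781995271 [[0.444, -0.896, 0.013], [-0.356, -0.19, -0.915], [0.822, 0.402, -0.403]] [-0.674 -0.653  0.65 ]
carrier [([379.0, 236.0, 80.0, 59.0], 0.68)]
cover [([391.0, 238.0, 62.0, 8.0], 0.67)]
stud [([378.0, 234.0, 79.0, 62.0], 0.65)]
clip []
clip_tab []
tape_roll []
beaker [([498.0, 237.0, 26.0, 34.0], 0.61), ([377.0, 234.0, 82.0, 59.0], 0.59)]
vial [([485.0, 288.0, 16.0, 35.0], 0.62)]
cover_fro
[... 320 characters left out ...]
]
stud [([370.0, 201.0, 64.0, 65.0], 0.92)]
clip [([228.0, 294.0, 13.0, 16.0], 0.41)]
clip_tab [([228.0, 295.0, 15.0, 12.0], 0.73), ([371.0, 199.0, 62.0, 64.0], 0.28)]
tape_roll [([182.0, 282.0, 32.0, 22.0], 0.8)]
beaker [([437.0, 172.0, 19.0, 21.0], 0.56), ([371.0, 203.0, 61.0, 51.0], 0.32)]
vial [([374.0, 203.0, 58.0, 62.0], 0.6), ([438.0, 168.0, 20.0, 28.0], 0.6)]
cover_front [([368.0, 201.0, 67.0, 56.0], 0.58)]
wrist 393.19897262822917 322.2000043484935 238.05832025176272 [[0.237, 0.972, -0.0], [0.918, -0.224, 0.326], [0.317, -0.077, -0.945]] [0.048 0.554 0.374]
carrier []
cover []
stud []
clip []
clip_tab []
tape_roll [([204.0, 437.0, 50.0, 26.0], 0.59)]
beaker []
vial []
cover_front []
```

View pics/scene0.png

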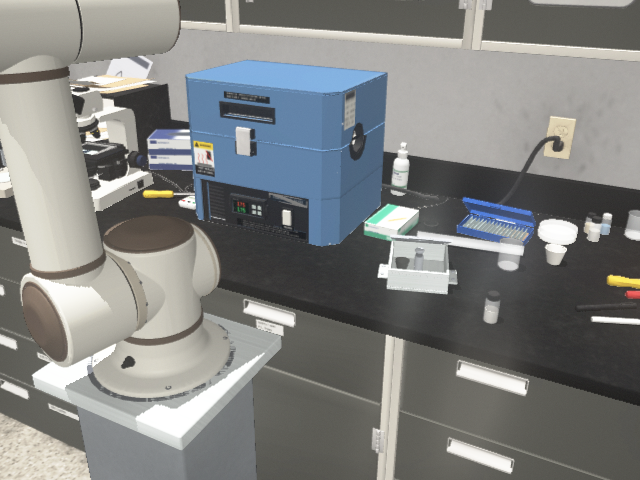

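View pics/top0.png

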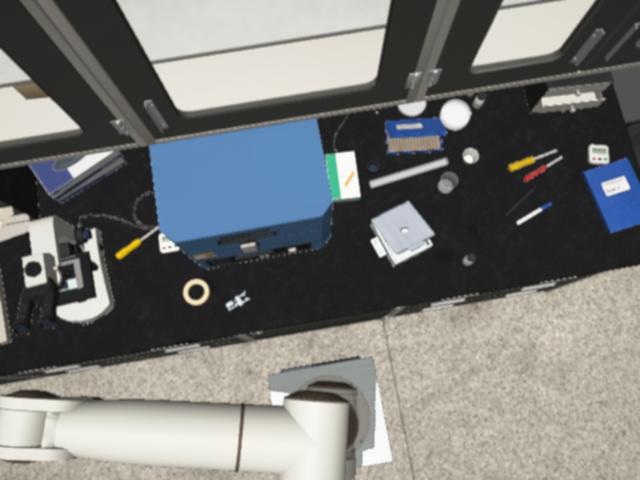

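View pics/wrist0.png

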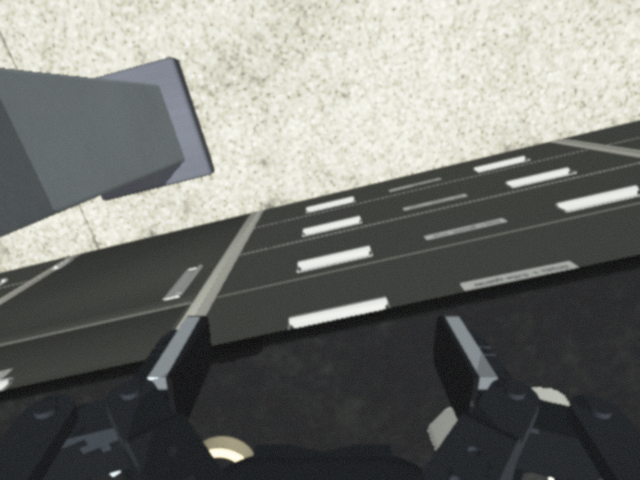

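The scene picture shows the carrier at about (418,268). In the top picture the carrier is at (403,232), the clip at (237,300), the tape at (196,291) and the furnace front between them. I'll zoom in next.

```bash
python3 - <<'E'
from h import *
import pickle
s=pickle.load(open('scene0.pkl','rb'));t=pickle.load(open('top0.pkl','rb'))
a=t['color'][270:330,170:270,::-1];b=t['color'][190:280,350:470,::-1];c=s['color'][220:310,365:485,::-1]
cv2.imwrite('pics/zc.png',np.vstack([cv2.resize(x,(600,h),interpolation=cv2.INTER_CUBIC) for x,h in((a,360),)]))
cv2.imwrite('pics/zt.png',cv2.resize(b,(720,540),interpolation=cv2.INTER_CUBIC))
cv2.imwrite('pics/zs.png',cv2.resize(c,(720,540),interpolation=cv2.INTER_CUBIC))
for n,uv,z in(('clip',(237,300),.0),('tape',(196,291),.01),('carr',(403,232),.05),('beaker',(448,182),.03),('vial',(469,260),.03),('fur',(255,262),0)):print(n,onz(t,*uv,z).round(3))
for n,uv,z in(('vial',(492,320),0),('furnL',(200,215),0),('furnR',(335,240),0)):print(n,onz(s,*uv,z).round(3))
E
```

```text
clip [0.385 0.219 0.   ]
tape [0.432 0.338 0.01 ]
carr [ 0.499 -0.316  0.05 ]
beaker [ 0.638 -0.491  0.03 ]
vial [ 0.383 -0.5    0.03 ]
fur [0.493 0.148 0.   ]
vial [ 0.385 -0.507  0.   ]
furnL [0.546 0.331 0.   ]
furnR [ 0.575 -0.07   0.   ]
```

View pics/zc.png

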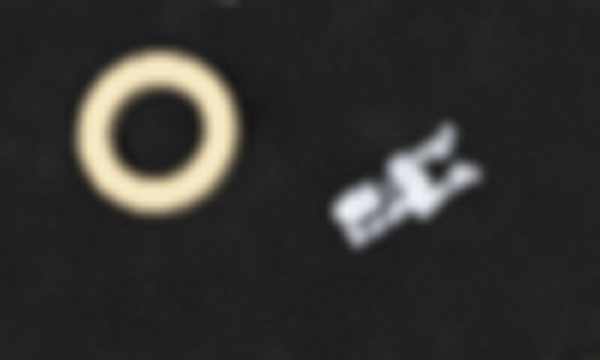

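View pics/zt.png

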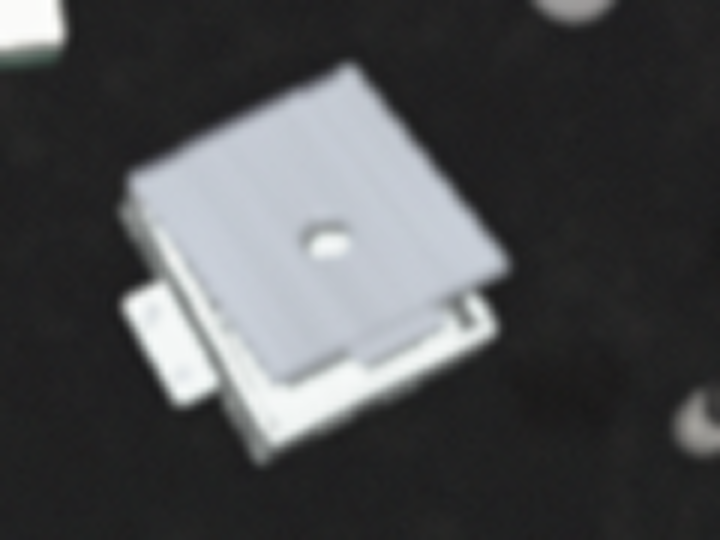

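View pics/zs.png

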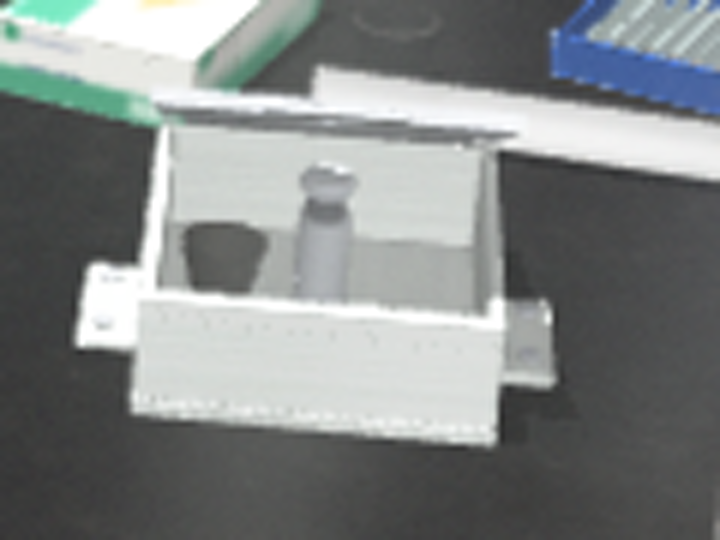

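```bash
cat > fit.py <<'E'
from h import *
import pickle
from scipy.optimize import least_squares
def carr(q,P):
    x,y,a,th=q; c,s=np.cos(a),np.sin(a)
    out=[]
    for p,cov in P:
        p=np.array(p,float)/1000
        if cov: # cover coords: d from hinge (forward), y, h above hinge
            d,yy,h=p; p=np.array([.0755-d*np.cos(th)-(-h)*-0+ h*np.sin(th)*1, yy, .0495+d*np.sin(th)+h*np.cos(th)])
        out.append([x+c*p[0]-s*p[1],y+s*p[0]+c*p[1],p[2]])
    return np.array(out)
E
python3 - <<'E'
from fit import *
s=pickle.load(open('scene0.pkl','rb'));t=pickle.load(open('top0.pkl','rb'))
S=lambda u,v:(365+u/6,220+v/6); T=lambda u,v:(350+u/6,190+v/6)
obs=[(s,S(132,412),(-75,65,0),0),(s,S(497,443),(-75,-65,0),0),(s,S(146,298),(-75,65,50),0),(s,S(500,322),(-75,-65,50),0),
(t,T(262,455),(-75,65,50),0),(t,T(497,330),(-75,-65,50),0),
(t,T(128,180),(0,65,6.5),1),(t,T(350,65),(0,-65,6.5),1),(t,T(285,382),(150.5,65,6.5),1),(t,T(511,268),(150.5,-65,6.5),1),
(s,S(152,100),(150.5,65,6.5),1),(s,S(520,132),(150.5,-65,6.5),1)]
def res(q):
    W=carr(q,[(o[2],o[3]) for o in obs]); return np.concatenate([proj(o[0],w)-o[1] for o,w in zip(obs,W)])
r=least_squares(res,[.5,-.316,-.2,.6],loss='soft_l1'); print(r.x.round(4)); print(res(r.x).reshape(-1,2).round(1).tolist())
q=r.x
print('front',carr(q,[((150.5,0,6.5),1),((162,0,6.5),1),((-12,0,56),0),((75.5,0,49.5),0)]).round(3))
np.save('carr.npy',q)
# clip
C=lambda u,v:(170+u/6,270+v/6)
for n,uv,z in(('tipL',(452,127),5),('tipR',(481,176),5),('tabtop',(350,212),42),('backedge',(358,250),0)):print(n,onz(t,*C(*uv),z/1000).round(4))
E
```

```text
[ 0.4958 -0.3141  0.3187  0.4203]
[[-0.5, 0.0], [-0.5, -0.2], [-1.6, -1.4], [1.2, -0.6], [2.7, -1.7], [0.8, -0.6], [0.4, 0.3], [0.3, 0.3], [-0.9, 1.6], [0.1, 0.1], [-0.5, 0.2], [0.6, -0.7]]
front [[ 0.44  -0.333  0.117]
 [ 0.43  -0.336  0.122]
 [ 0.484 -0.318  0.056]
 [ 0.567 -0.29   0.05 ]]
tipL [0.4069 0.1894 0.005 ]
tipR [0.3796 0.1783 0.005 ]
tabtop [0.3675 0.2411 0.042 ]
backedge [0.3535 0.2458 0.    ]
```

```bash
cat > plan.py <<'E'
# usage: plan(x,y,z,yaw_deg, step_mm): prints rows grouped by 5
from h import *
from scipy.spatial.transform import Rotation as Ro
def plan(tgts,step=45,start=None):
    o=bot.get_obs()
    if start is None:
        P=np.array(o['ee_pos']); R=Ro.from_euler('xyz',o['tcp_rot'],degrees=True)
    else: P=np.array(start[:3]);R=Ro.from_euler('xyz',[180,0,start[3]],degrees=True)
    rows=[]
    for g in tgts:
        G=np.array(g[:3]);RG=Ro.from_euler('xyz',[180,0,g[3]],degrees=True)
        st=g[4] if len(g)>4 else step
        n=max(1,int(np.ceil(np.linalg.norm(G-P)*1000/st)),int(np.ceil((R.inv()*RG).magnitude()/0.145)))
        for i in range(n):
            k=n-i
            d=R.inv().apply((G-P)/k)*1000; w=(R.inv()*RG).as_rotvec()/k
            d=np.round(d,1);w=np.round(w,3)
            rows.append([*(float(v) for v in d),*(float(v) for v in w)])
            P=P+R.apply(d/1000); R=R*Ro.from_rotvec(w)
    for i in range(0,len(rows),5): print('[['+','.join('['+','.join('%g'%(v+0) for v in r)+']' for r in rows[i:i+5])+']]')
def st():
    o=bot.get_obs();print(round(o['time'],2),np.round(o['ee_pos'],4),np.round(o['tcp_rot'],2),'F',np.round(o['wrist_force'],1),'op',round(o['opening'],4),'q',np.round(o['q'],1))
E
python3 -c "
from plan import *
st();plan([(.33,.3,.25,114),(.365,.245,.2,114)])"
```

```text
1.5 [0.1301 0.5344 0.2503] [-180.      0.    166.32] F [0.2 0.1 0.6] op 0.0854 q [76.3  5.  10.1 95.1 -0.  90. ]
[[[-35.7,-25.8,0,0,0,0.13],[-38.7,-20.9,0,0,0,0.131],[-41.1,-15.7,0.1,0,0,0.13],[-42.8,-10.2,0,0,0,0.131],[-43.8,-4.6,0.1,0,0,0.13]]]
[[[-44,1.1,0,0,0,0.131],[-43.4,6.9,0.1,0,0,0.13],[-32.3,4.8,25,0,0,0],[-32.2,4.8,25,0,0,0]]]
```

Emit:
servo_tool(motion=[[[-36,-26,0,0,0,0.13],[-39,-21,0,0,0,0.13],[-41,-16,0,0,0,0.13],[-43,-10,0,0,0,0.13],[-44,-5,0,0,0,0.13]]])

```text
time: 2.0
ee_pos: [0.2742, 0.3646, 0.2504]
tcp_rot: [180.0, -0.0, 128.8]
wrist_force: [0.6, 0.2, 0.3]
opening: 0.0852
```

Emit:
servo_tool(motion=[[[-44,1,0,0,0,0.13],[-43,7,0,0,0,0.13],[-32,5,25,0,0,0],[-32,5,25,0,0,0],[0,0,0,0,0,0]]])

```text
time: 2.5
ee_pos: [0.3663, 0.2422, 0.1973]
tcp_rot: [-179.8, 0.1, 114.0]
wrist_force: [-1.3, 1.3, 0.3]
opening: 0.0854
```

```bash
python3 -c "
from plan import *
import pickle
st();p=snap('wrist','w1.png');pickle.dump(p,open('w1.pkl','wb'));st()"
```

```text
2.5 [0.3663 0.2422 0.1973] [-1.7978e+02  8.0000e-02  1.1396e+02] F [-1.3  1.3  0.3] op 0.0854 q [ 33.5 -10.7 -10.9  90.1  -0.   99.5]
2.55 [0.3659 0.2437 0.1991] [-1.7987e+02  2.0000e-02  1.1399e+02] F [0.5 0.8 0.4] op 0.0852 q [ 33.7 -10.7 -10.7  90.2  -0.   99.7]
```

View pics/w1.png

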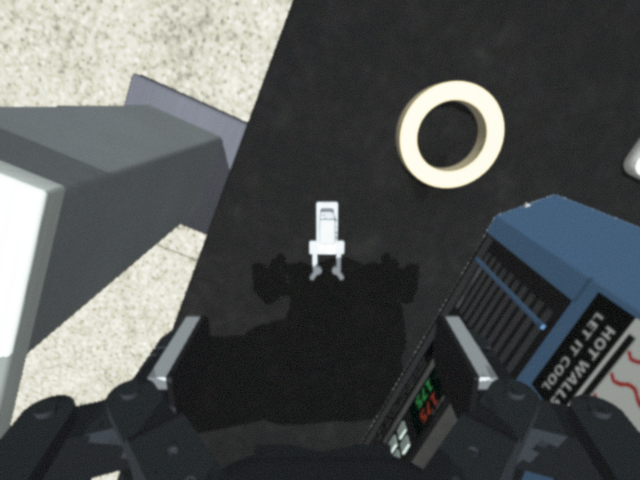

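```bash
python3 -c "
from h import *
im=cv2.imread('pics/w1.png')[190:290,276:376]; cv2.imwrite('pics/w1z.png',cv2.resize(im,(600,600),interpolation=cv2.INTER_CUBIC))"
```

```text
(no output)
```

View pics/w1z.png

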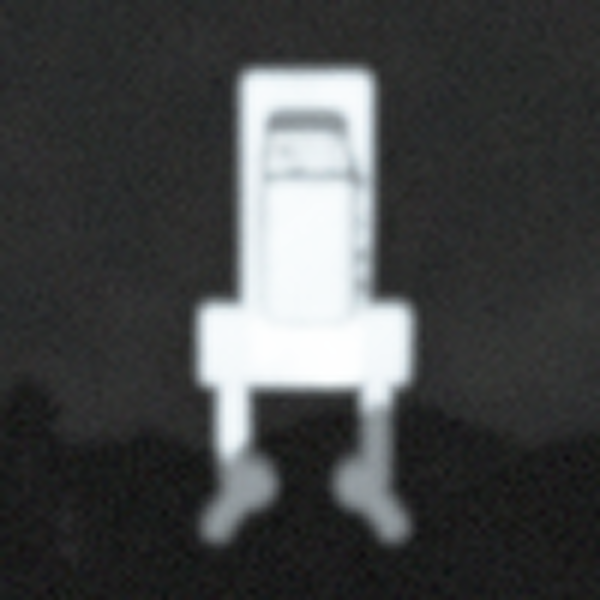

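```bash
python3 -c "
from h import *
import pickle
p=pickle.load(open('w1.pkl','rb'))
W=lambda u,v,z:onz(p,276+u/6,190+v/6,z/1000)
tl=W(216,547,5);tr=W(399,547,5);rl=W(242,66,5);rr=W(376,66,5);tb=W(309,250,42)
m=(tl+tr)/2;r=(rl+rr)/2;d=m-r
print(m,r,np.linalg.norm(d),np.degrees(np.arctan2(d[1],d[0])),np.linalg.norm(tl-tr),np.linalg.norm(rl-rr),tb)
u=d/np.linalg.norm(d)
print('origin',m-u*.016,'tab',m-u*.056, 'wid', [np.linalg.norm(W(265,250,42)-W(355,250,42)),np.linalg.norm(W(309,177,42)-W(309,325,42))])
f=pickle.load(open('w1.pkl','rb'))
st=(__import__('plan').plan);o=bot.get_obs()
st([(.34,.15,.2,114),(.35,-.05,.2,114),(.41,-.25,.22,50),(.425,-.335,.2,38)])
"
```

```text
[0.39611814 0.18367012 0.005     ] [0.366563  0.2499924 0.005    ] 0.07260957552096226 -65.9808542074198 0.02695253806126783 0.01838496012636621 [0.37216582 0.23670924 0.042     ]
origin [0.38960547 0.19828468 0.005     ] tab [0.3733238  0.23482106 0.005     ] wid [np.float64(0.01119463078437263), np.float64(0.01938354681762126)]
[[[-25,-20.6,-0.3,-0.001,0,0],[-25,-20.6,-0.3,-0.001,0,0],[-25,-20.6,-0.2,0,0,0],[-37.4,-14.4,0,0,0,0],[-37.4,-14.4,0,0,0,0]]]
[[[-37.3,-14.5,0,0,0,0],[-37.4,-14.4,0,0,0,0],[-37.3,-14.5,0.1,0,0,0],[-25.9,-3.3,-2.5,0,0,0.14],[-26.1,0.3,-2.5,0,0,0.14]]]
[[[-25.8,4,-2.5,0,0,0.139],[-25,7.5,-2.5,0,0,0.14],[-23.7,10.9,-2.5,0,0,0.139],[-22,14.1,-2.5,0,0,0.14],[-19.8,17,-2.5,0,0,0.139]]]
[[[-17.2,19.7,-2.5,0,0,0.14],[-27.7,33,10,0,0,0.105],[-24.1,35.8,10.1,0,0,0.104]]]
```

```bash
python3 -c "
from plan import *
plan([(.35,.11,.2,114),(.37,-.12,.2,114),(.448,-.33,.17,114)],48,start=(.3659,.2437,.2,114))
"
```

```text
[[[-38.6,-23,0,0,0,0],[-38.5,-23,0,0,0,0],[-38.6,-22.9,0,0,0,0],[-43.6,-15.1,0,0,0,0],[-43.7,-15,0,0,0,0]]]
[[[-43.6,-15.1,0,0,0,0],[-43.7,-15,0,0,0,0],[-43.6,-15.1,0,0,0,0],[-44.7,-2.8,6,0,0,0],[-44.7,-2.8,6,0,0,0]]]
[[[-44.7,-2.8,6,0,0,0],[-44.7,-2.9,6,0,0,0],[-44.8,-2.8,6,0,0,0]]]
```

Emit:
servo_tool(motion=[[[-38.5,-23,0,0,0,0],[-38.5,-23,0,0,0,0],[-38.5,-23,0,0,0,0],[-43.6,-15,0,0,0,0],[-43.6,-15,0,0,0,0]]], gripper=0)

```text
time: 3.05
ee_pos: [0.3585, 0.0192, 0.2017]
tcp_rot: [179.8, 0.0, 114.3]
wrist_force: [2.1, 0.7, 0.8]
opening: 0.0125
```

Emit:
servo_tool(motion=[[[-43.6,-15,0,0,0,0],[-43.6,-15,0,0,0,0],[-43.6,-15,0,0,0,0],[-44.7,-2.8,6,0,0,0],[-44.7,-2.8,6,0,0,0]]])

```text
time: 3.55
ee_pos: [0.4036, -0.2033, 0.1897]
tcp_rot: [179.9, 0.1, 114.2]
wrist_force: [0.9, 0.5, 0.4]
opening: -0.0
```

Emit:
servo_tool(motion=[[[-44.7,-2.8,6,0,0,0],[-44.7,-2.8,6,0,0,0],[-44.7,-2.8,6,0,0,0],[0,0,0,0,0,0]]])

```text
time: 3.95
ee_pos: [0.4514, -0.3305, 0.1682]
tcp_rot: [-179.9, -0.1, 114.1]
wrist_force: [-1.7, 0.7, 0.5]
opening: 0.0002
```

```bash
python3 -c "
from plan import *
st();p=snap('wrist','w2.png');st()
s=snap('scene','s2.png');im=s['color'][150:330,340:500,::-1];cv2.imwrite('pics/s2z.png',cv2.resize(im,(640,560)))"
```

```text
3.95 [ 0.4514 -0.3305  0.1682] [-1.7993e+02 -8.0000e-02  1.1408e+02] F [-1.7  0.7  0.5] op 0.0002 q [-36.2   5.5   1.5  86.2  -0.   29.7]
4.0 [ 0.4508 -0.3285  0.1692] [-1.7995e+02 -1.0000e-01  1.1411e+02] F [ 0.1  0.6 -0.1] op -0.0004 q [-36.1   5.3   1.4  86.3   0.   29.8]
```

View pics/s2z.png

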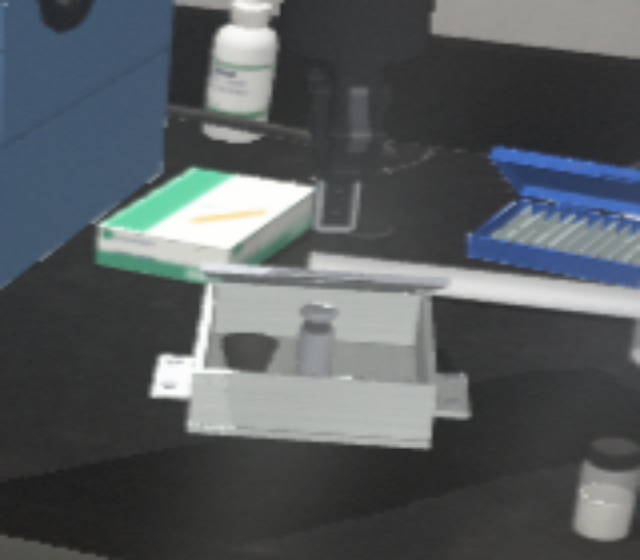

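View pics/w2.png

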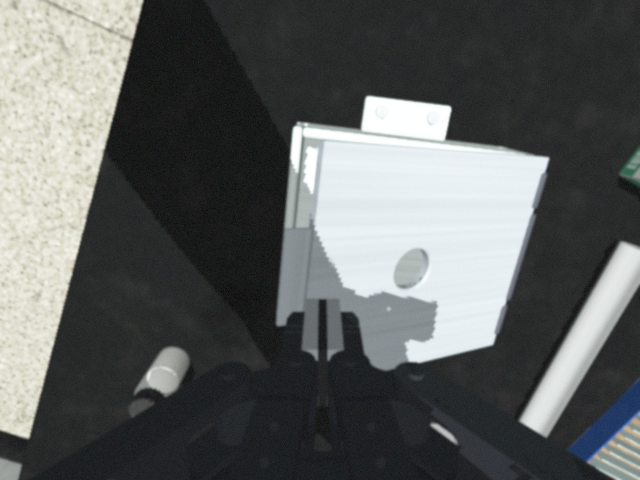

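Emit:
servo_tool(motion=[[[0,0,30,0,0,0],[0,0,10,0,0,0],[0,0,10,0,0,0],[0,0,10,0,0,0],[0,0,10,0,0,0]]])

```text
time: 4.55
ee_pos: [0.4501, -0.3274, 0.1005]
tcp_rot: [180.0, 0.1, 114.2]
wrist_force: [-0.1, 0.2, 0.7]
opening: -0.0
```

Emit:
servo_tool(motion=[[[0,0,8,0,0,0],[0,0,6,0,0,0],[0,0,4,0,0,0],[0,0,3,0,0,0],[0,0,0,0,0,0]]])

```text
time: 5.05
ee_pos: [0.4497, -0.3276, 0.079]
tcp_rot: [-180.0, -0.0, 114.2]
wrist_force: [0.4, -0.5, 0.3]
opening: -0.0
```

```bash
python3 -c "
from plan import *
st();
s=snap('scene','s3.png');im=s['color'][150:330,340:500,::-1];cv2.imwrite('pics/s3z.png',cv2.resize(im,(640,560)));st()"
```

```text
5.05 [ 0.4497 -0.3276  0.079 ] [-1.7999e+02 -2.0000e-02  1.1417e+02] F [ 0.4 -0.5  0.3] op -0.0 q [-36.1   6.   -7.8  76.2   0.   29.8]
5.1 [ 0.4498 -0.3276  0.0792] [-180.     -0.    114.17] F [ 0.2  0.8 -0.6] op 0.0001 q [-36.1   6.   -7.7  76.3   0.   29.8]
```

View pics/s3z.png

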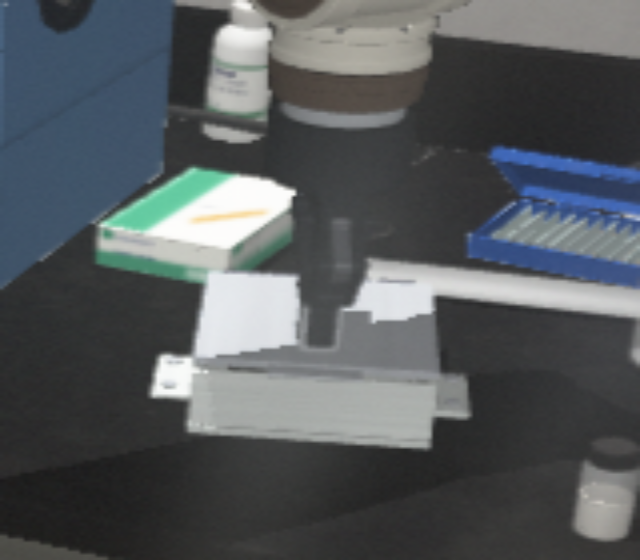

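Working: the cover is almost shut, with the finger on it. I'll press down a few mm more.

Emit:
servo_tool(motion=[[[0,0,2,0,0,0],[0,0,2,0,0,0],[0,0,1,0,0,0],[0,0,0,0,0,0]]])

```text
time: 5.5
ee_pos: [0.45, -0.3277, 0.075]
tcp_rot: [180.0, 0.0, 114.2]
wrist_force: [-1.6, 0.5, 5.8]
opening: -0.0002
```

Emit:
servo_tool(motion=[[[0,0,1,0,0,0],[0,0,0.5,0,0,0],[0,0,0,0,0,0],[0,0,0,0,0,0]]])

```text
time: 5.9
ee_pos: [0.45, -0.3278, 0.0749]
tcp_rot: [180.0, 0.1, 114.2]
wrist_force: [-5.6, 2.8, 15.6]
opening: 0.0
```

Emit:
servo_tool(motion=[[[0,0,-30,0,0,0],[0,0,-45,0,0,0],[-2,17,-45,0,0,0],[-3,18,-5,0,0,0],[0,0,0,0,0,0]]])

```text
time: 6.4
ee_pos: [0.4857, -0.3177, 0.1994]
tcp_rot: [179.9, 0.2, 114.2]
wrist_force: [-0.7, 0.3, -0.6]
opening: 0.0004
```

```bash
python3 -c "
from plan import *
import pickle
p=snap('wrist','w4.png');pickle.dump(p,open('w4.pkl','wb'));st()
s=snap('scene','s4.png');pickle.dump(s,open('s4.pkl','wb'));im=s['color'][220:310,365:485,::-1];cv2.imwrite('pics/s4z.png',cv2.resize(im,(720,540),interpolation=cv2.INTER_CUBIC));st()"
```

```text
6.45 [ 0.4845 -0.3176  0.1978] [1.7998e+02 2.0000e-02 1.1424e+02] F [-0.5 -0.8 -0.3] op -0.0001 q [-33.3   8.2   7.8  89.6   0.   32.5]
6.5 [ 0.4836 -0.3176  0.197 ] [-1.7996e+02 -5.0000e-02  1.1421e+02] F [-0.1 -0.1 -1.7] op -0.0001 q [-33.3   8.2   7.7  89.6  -0.   32.5]
```

View pics/s4z.png

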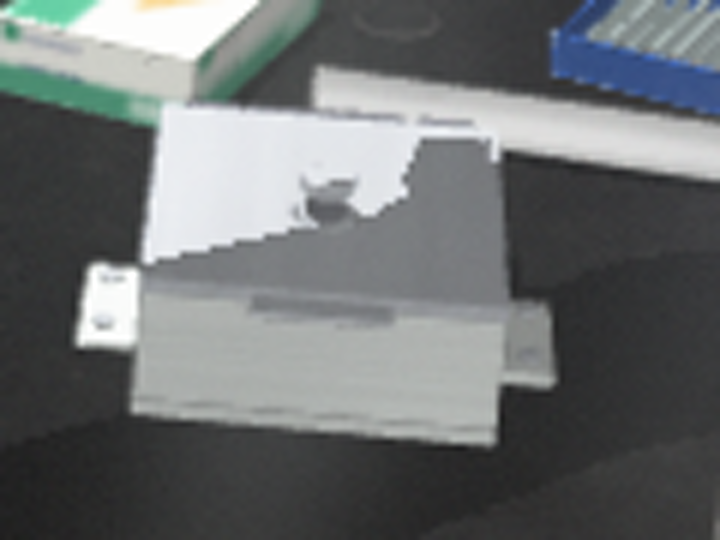

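View pics/w4.png

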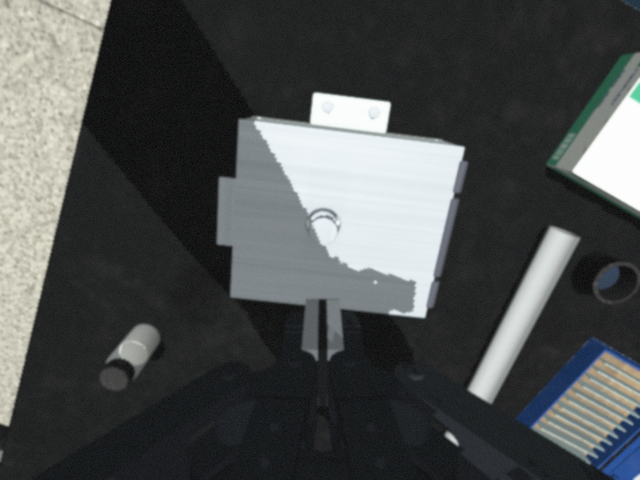

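```bash
python3 -c "
from h import *
im=cv2.imread('pics/w4.png'); cv2.imwrite('pics/w4z.png',np.hstack([cv2.resize(im[200:250,298:348],(400,400),interpolation=cv2.INTER_CUBIC),cv2.resize(im[80:320,210:470],(400,369),interpolation=cv2.INTER_CUBIC)[:369].repeat(1,0) if 0 else cv2.resize(im[80:340,210:470],(400,400),interpolation=cv2.INTER_CUBIC)]))"
```

```text
(no output)
```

View pics/w4z.png

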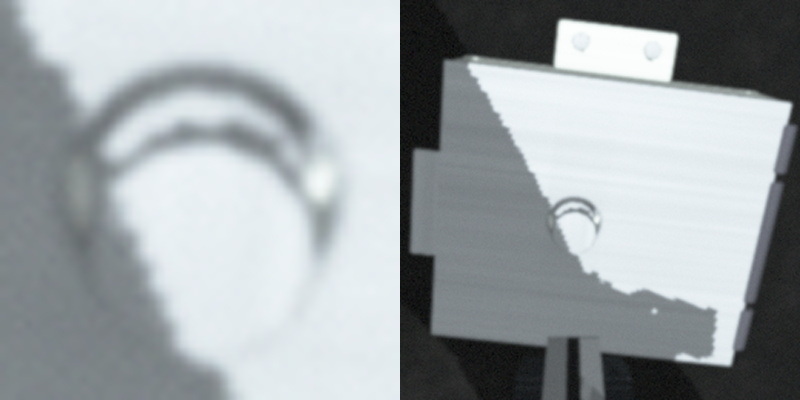

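```bash
python3 - <<'E'
from fit import *
w=pickle.load(open('w4.pkl','rb'))
Z=lambda x,y:(210+(x-400)/1.538,80+y/1.538)
print('head',onz(w,324.0,231.5,.072), 'width', np.linalg.norm(onz(w,298+100/8,231,.072)-onz(w,298+315/8,231,.072)))
print('hole',onz(w,298+204/8,231,.056),'top rim', onz(w,298+204/8,200+62/8,.056))
obs=[(w,Z(445,60),(-75,65,56),0),(w,Z(431,334),(-75,-65,56),0),(w,Z(733,367),(75,-65,56),0),(w,Z(791,102),(75,65,56),0)]
def res(q):
    W=carr([*q,0],[(o[2],o[3]) for o in obs]); return np.concatenate([proj(o[0],x)-o[1] for o,x in zip(obs,W)])
r=least_squares(res,[.5,-.316,.3]); print(r.x.round(4)); print(res(r.x).reshape(-1,2).round(1).tolist())
print('stud',carr([*r.x,0],[((-12,0,56),0)]))
from plan import *
plan([(.41,-.13,.2,114),(.345,.1,.2,114),(.373,.235,.12,114)],48)
E
```

```text
head [ 0.48626336 -0.31566933  0.072     ] width 0.01804233355680354
hole [ 0.48805149 -0.32023576  0.056     ] top rim [ 0.48100857 -0.3046289   0.056     ]
[ 0.4977 -0.3126  0.3058]
[[-0.2, 0.4], [0.7, 0.0], [-1.2, -1.4], [0.6, 0.5]]
stud [[ 0.48622678 -0.31616784  0.056     ]]
[[[40.3,2,-0.6,0,0,0.001],[40.3,1.9,-0.6,0,0,0.001],[40.2,1.9,-0.5,0,0,0.001],[40.3,1.8,-0.6,0,0,0],[40.2,1.8,-0.5,-0.001,-0.001,0.001]]]
[[[47.3,6.8,0,0,0,0],[47.3,6.8,0,0,0,0],[47.3,6.9,0,0,0,0],[47.3,6.8,0,0,0,0],[47.4,6.9,0,0,0,0]]]
[[[28,20.1,20,0,0,0],[28,20.1,20,0,0,0],[28,20.1,20,0,0,0],[28,20.1,20,0,0,0]]]
```

Emit:
servo_tool(motion=[[[40,2,0,0,0,0],[40,2,0,0,0,0],[40,2,0,0,0,0],[40,2,0,0,0,0],[40,2,0,0,0,0]]])

```text
time: 7.0
ee_pos: [0.4091, -0.1302, 0.1964]
tcp_rot: [-179.9, -0.1, 114.1]
wrist_force: [1.2, -0.8, 0.7]
opening: 0.0
```

Emit:
servo_tool(motion=[[[47,7,0,0,0,0],[47,7,0,0,0,0],[47,7,0,0,0,0],[47,7,0,0,0,0],[47,7,0,0,0,0]]], gripper=60)

```text
time: 7.5
ee_pos: [0.345, 0.0983, 0.1967]
tcp_rot: [-179.9, -0.0, 114.1]
wrist_force: [1.0, 0.9, 0.6]
opening: 0.0599
```

Emit:
servo_tool(motion=[[[28,20,20,0,0,0],[28,20,20,0,0,0],[28,20,20,0,0,0],[28,20,20,0,0,0],[0,0,0,0,0,0]]])

```text
time: 8.0
ee_pos: [0.3722, 0.2336, 0.1135]
tcp_rot: [-179.7, 0.0, 114.3]
wrist_force: [-0.7, -0.6, -0.0]
opening: 0.0602
```

```bash
python3 -c "
from plan import *
import pickle
st();p=snap('wrist','w5.png');pickle.dump(p,open('w5.pkl','wb'));st();plan([(.3735,.2355,.07,114),(.3735,.2355,.03,114)])"
```

```text
8.0 [0.3722 0.2336 0.1135] [-1.7967e+02  2.0000e-02  1.1432e+02] F [-0.7 -0.6 -0. ] op 0.0602 q [ 32.1 -10.4 -19.8  80.9   0.   97.8]
8.05 [0.3723 0.2323 0.115 ] [-1.7971e+02  4.0000e-02  1.1430e+02] F [-0.1 -0.5  0.2] op 0.0603 q [ 32.  -10.6 -19.8  81.1  -0.   97.7]
[[[1.2,1.3,22.5,-0.002,0,0.003],[1.2,1.3,22.5,-0.003,0.001,0.002],[0,0,40,0,0,0]]]
```

View pics/w5.png

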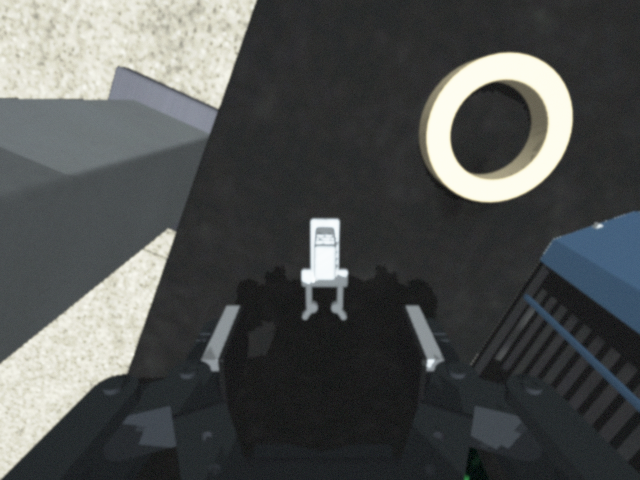

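```bash
python3 -c "
from h import *
import pickle
im=cv2.imread('pics/w5.png')[205:335,260:390]; cv2.imwrite('pics/w5z.png',cv2.resize(im,(650,650),interpolation=cv2.INTER_CUBIC))"
```

```text
(no output)
```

View pics/w5z.png

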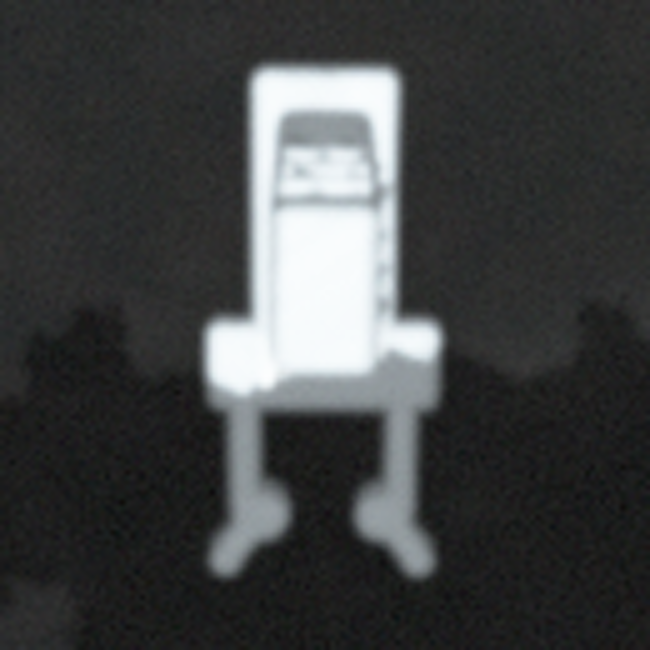

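```bash
python3 -c "
from h import *
import pickle
p=pickle.load(open('w5.pkl','rb'))
W=lambda u,v,z:onz(p,260+u/5,205+v/5,z/1000)
tl=W(223,577,5);tr=W(421,577,5);rl=W(250,66,5);rr=W(400,66,5);tb=(W(272,290,42)+W(380,290,42))/2
m=(tl+tr)/2;r=(rl+rr)/2;d=m-r
print(np.linalg.norm(d),np.degrees(np.arctan2(d[1],d[0])),tb)
u=d/np.linalg.norm(d)
print('origin',m-u*.016,'tab',m-u*.056,r+u*.014)
"
```

```text
0.07155195177766585 -65.89515026098239 [0.37211306 0.23629479 0.042     ]
origin [0.38883951 0.19855735 0.005     ] tab [0.3725032  0.23506934 0.005     ] [0.37186937 0.23648596 0.005     ]
```

Emit:
servo_tool(motion=[[[2,1,30,0,0,0],[1,0,30,0,0,0],[0,0,20,0,0,0],[0,0,5,0,0,0],[0,0,0,0,0,0]]])

```text
time: 8.55
ee_pos: [0.3731, 0.2345, 0.0326]
tcp_rot: [-179.9, 0.0, 114.1]
wrist_force: [-0.7, -0.2, 1.4]
opening: 0.0599
```

Emit:
servo_tool(motion=[[[0,0,0,0,0,0],[0,0,0,0,0,0],[0,0,0,0,0,0],[0,0,0,0,0,0],[0,0,0,0,0,0]]], gripper=0, newtons=80)

```text
time: 9.05
ee_pos: [0.374, 0.2358, 0.0338]
tcp_rot: [179.9, -0.0, 114.2]
wrist_force: [-0.8, -0.7, 6.6]
opening: 0.0104
```

Emit:
servo_tool(motion=[[[0,0,0,0,0,0],[0,0,0,0,0,0]]])

```text
time: 9.25
ee_pos: [0.374, 0.2359, 0.0338]
tcp_rot: [179.9, -0.0, 114.2]
wrist_force: [-0.8, -1.5, 6.4]
opening: 0.0105
```

```bash
python3 -c "
from plan import *
import pickle
st();p=snap('wrist','w6.png');pickle.dump(p,open('w6.pkl','wb'));st()"
```

```text
9.25 [0.374  0.2359 0.0338] [179.91  -0.   114.19] F [-0.8 -1.5  6.4] op 0.0105 q [ 32.2  -8.4 -27.1  71.3  -0.   98.1]
9.3 [0.374  0.2359 0.0339] [ 1.7991e+02 -1.0000e-02  1.1418e+02] F [-0.8 -0.3  6.8] op 0.0107 q [ 32.2  -8.4 -27.1  71.3  -0.   98.1]
```

View pics/w6.png

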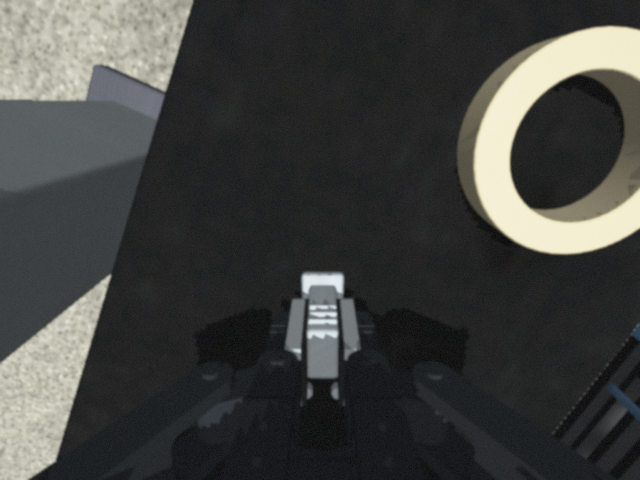

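Emit:
servo_tool(motion=[[[0,0,-15,0,0,0],[0,0,-35,0,0,0],[-28,-20,-35,0,0,0],[-28,-20,-30,0,0,0],[-28,-20,0,0,0,0]]])

```text
time: 9.8
ee_pos: [0.3541, 0.1341, 0.1518]
tcp_rot: [179.7, 0.0, 114.2]
wrist_force: [1.3, -0.5, -1.3]
opening: 0.0105
```

```bash
python3 -c "
from plan import *
st();plan([(.345,.1,.15,114.15),(.41,-.13,.15,114.15),(.4533,-.2424,.12,114.15)],42)"
```

```text
9.8 [0.3541 0.1341 0.1518] [1.7966e+02 3.0000e-02 1.1425e+02] F [ 1.3 -0.5 -1.3] op 0.0105 q [ 20.7 -20.  -23.2  86.5  -0.   86.5]
[[[-27.3,-22.3,1.7,0.006,0,0.002],[-39.4,-5.8,0,0,0,0],[-39.4,-5.8,0,0,0,0],[-39.4,-5.8,0,0,0,0],[-39.4,-5.8,0,0,0,0]]]
[[[-39.4,-5.8,0.1,0,0,0],[-39.5,-5.8,0,0,0,0],[-40.1,-2.1,10,0,0,0],[-40.1,-2.1,10,0,0,0],[-40,-2.2,10.1,0,0,0]]]
```

Emit:
servo_tool(motion=[[[-25,-20,0,0,0,0],[-39,-6,0,0,0,0],[-39,-6,0,0,0,0],[-39,-6,0,0,0,0],[-39,-6,0,0,0,0]]])

```text
time: 10.3
ee_pos: [0.3873, -0.0504, 0.1481]
tcp_rot: [180.0, 0.0, 114.2]
wrist_force: [1.0, 0.9, -1.2]
opening: 0.0103
```

Emit:
servo_tool(motion=[[[-39,-6,0,0,0,0],[-39,-6,0,0,0,0],[-40,-2,10,0,0,0],[-30,-2,10,0,0,0],[-20,-2,0,0,0,0]]])

```text
time: 10.8
ee_pos: [0.4393, -0.2112, 0.1262]
tcp_rot: [-179.9, -0.1, 114.1]
wrist_force: [0.3, -0.3, -0.3]
opening: 0.0101
```

Emit:
servo_tool(motion=[[[0,0,0,0,0,0]]])

```text
time: 10.9
ee_pos: [0.4397, -0.2113, 0.1271]
tcp_rot: [-180.0, -0.0, 114.1]
wrist_force: [0.3, 0.1, -1.1]
opening: 0.0105
```

```bash
python3 -c "
from plan import *
import pickle
st();p=snap('wrist','w7.png');pickle.dump(p,open('w7.pkl','wb'));st()
s=snap('scene','s7.png');pickle.dump(s,open('s7.pkl','wb'));im=s['color'][200:320,345:505,::-1];cv2.imwrite('pics/s7z.png',cv2.resize(im,(800,600),interpolation=cv2.INTER_CUBIC))
plan([(.4533,-.2424,.11,114.15)])"
```

```text
10.9 [ 0.4397 -0.2113  0.1271] [-1.7995e+02 -3.0000e-02  1.1405e+02] F [ 0.3  0.1 -1.1] op 0.0105 q [-25.7  -4.1 -12.7  81.5  -0.   40.3]
10.95 [ 0.4394 -0.2101  0.1274] [-1.7996e+02 -5.0000e-02  1.1409e+02] F [-1.2  0.2 -1.2] op 0.0105 q [-25.6  -4.2 -12.8  81.5   0.   40.4]
[[[-35.8,-0.7,17.6,0,-0.001,0]]]
```

View pics/w7.png

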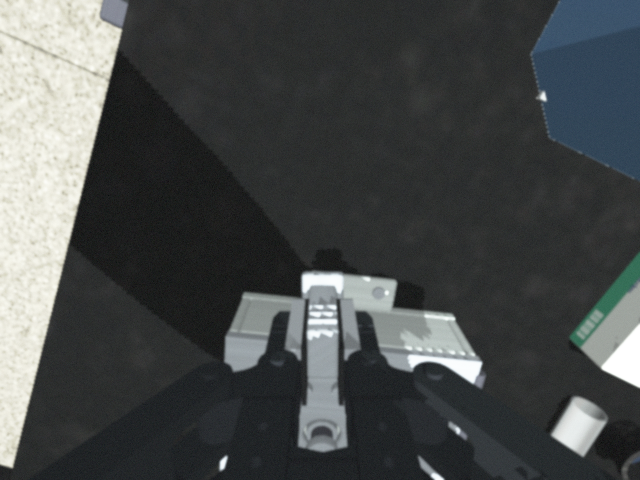

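View pics/s7z.png

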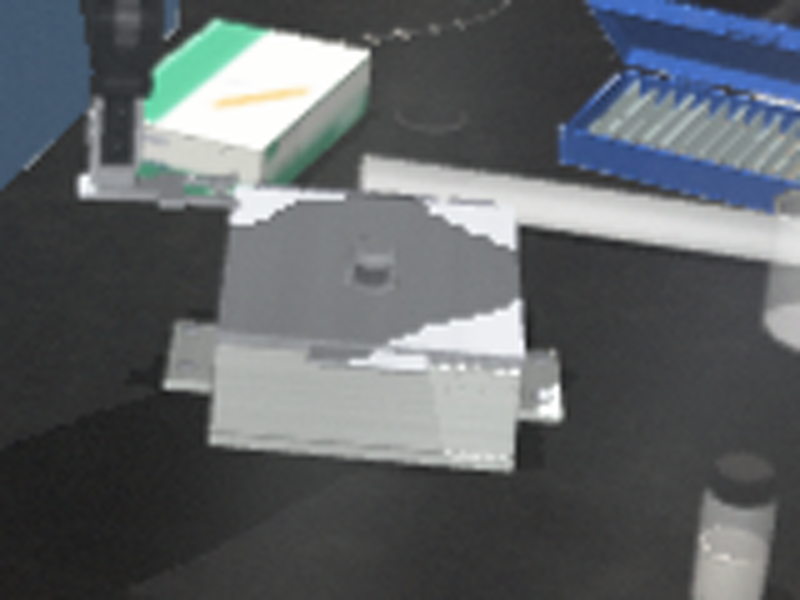

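```bash
python3 -c "
from h import *
import pickle
p=pickle.load(open('w7.pkl','rb'));print(proj(p,(.4862,-.3158,.072)))
im=cv2.imread('pics/w7.png')[380:480,270:370]; cv2.imwrite('pics/w7z.png',cv2.resize(im,(600,600),interpolation=cv2.INTER_CUBIC))"
```

```text
[322.43087282 455.77185049]
```

View pics/w7z.png

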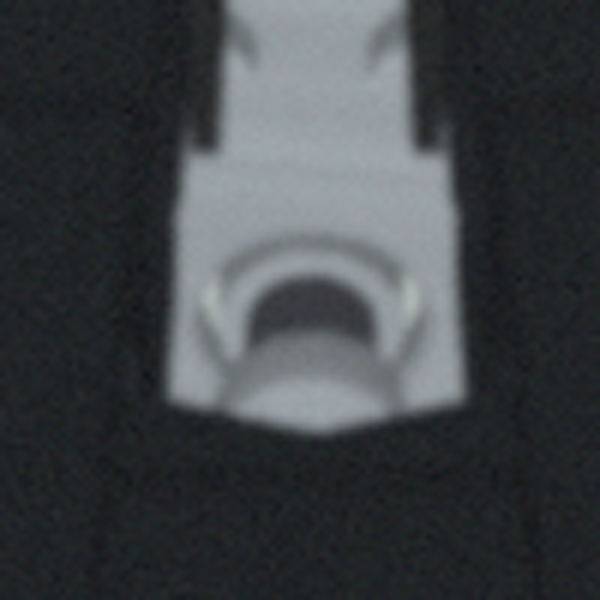

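Emit:
servo_tool(motion=[[[-18,-0.5,12,0,0,0],[-19,0,12,0,0,0],[0,0,8,0,0,0],[0,0,2,0,0,0],[0,0,0,0,0,0]]])

```text
time: 11.5
ee_pos: [0.4539, -0.2424, 0.0939]
tcp_rot: [-180.0, -0.0, 114.2]
wrist_force: [-0.1, -0.0, -0.9]
opening: 0.0105
```

```bash
python3 -c "
from plan import *
import pickle
st()
s=snap('scene','s8.png');pickle.dump(s,open('s8.pkl','wb'));im=s['color'][210:290,365:472,::-1];cv2.imwrite('pics/s8z.png',cv2.resize(im,(800,600),interpolation=cv2.INTER_CUBIC))
st()"
```

```text
11.5 [ 0.4539 -0.2424  0.0939] [-1.7999e+02 -3.0000e-02  1.1422e+02] F [-0.1 -0.  -0.9] op 0.0105 q [-28.1   0.  -12.3  77.7   0.   37.7]
11.55 [ 0.4541 -0.2426  0.0943] [1.7998e+02 1.0000e-02 1.1423e+02] F [-0.2 -0.1 -0.6] op 0.0107 q [-28.1   0.  -12.3  77.7   0.   37.7]
```

View pics/s8z.png

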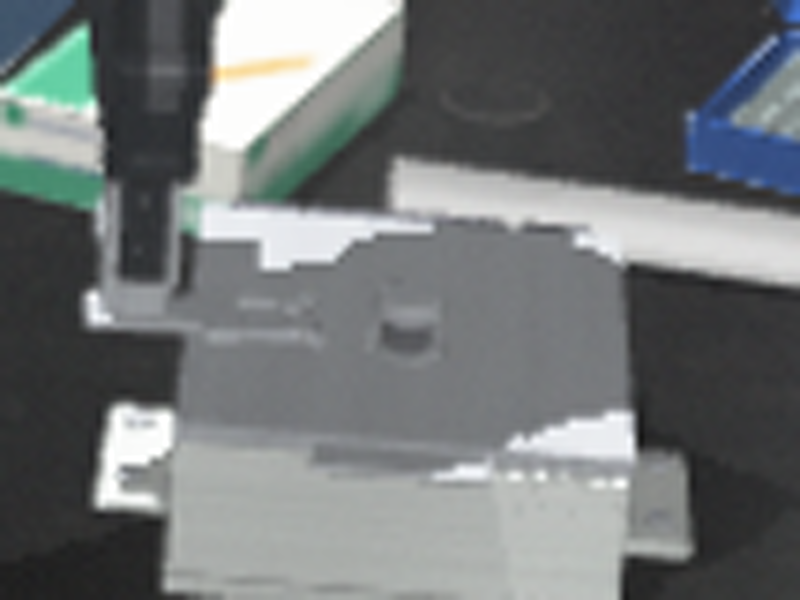

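```bash
python3 -c "
from plan import *
import pickle
s=pickle.load(open('s8.pkl','rb'))
T=np.array([.4541,-.2426,.0943]);a=np.radians(114.2);x=np.array([np.cos(a),np.sin(a),0]);y=np.array([np.sin(a),-np.cos(a),0])
for off in(.029,.034,.039):
  for sy in(-13,13):
    P=T-x*(.0404+.016)+y*sy/1000-np.array([0,0,off])+np.array([0,0,.005])
    q=proj(s,P);print(off,sy,q.round(1),((q-[365,210])*[7.477,7.5]).round(0))
  P=T+x*.0136-y*.009-np.array([0,0,off]);q=proj(s,P);print('rear bottom',((q-[365,210])*[7.477,7.5]).round(0))
for z in(.056,.072):print('stud',((proj(s,[.4862,-.3158,z])-[365,210])*[7.477,7.5]).round(0))
"
```

```text
0.029 -13 [408.3 250.8] [324. 306.]
0.029 13 [407.3 245.7] [316. 268.]
rear bottom [ 83. 309.]
0.034 -13 [408.2 252.9] [323. 322.]
0.034 13 [407.1 247.7] [315. 283.]
rear bottom [ 83. 324.]
0.039 -13 [408.  254.9] [322. 337.]
0.039 13 [407.  249.7] [314. 298.]
rear bottom [ 82. 339.]
stud [397. 334.]
stud [401. 285.]
```

Emit:
servo_tool(motion=[[[0,-0.5,2.2,0,0,0],[-8,0,0,0,0,0],[-8,0,0,0,0,0],[-4,0,0,0,0,0],[0,0,0,0,0,0]]])

```text
time: 12.05
ee_pos: [0.4622, -0.2626, 0.0915]
tcp_rot: [-180.0, -0.0, 114.1]
wrist_force: [-0.9, 0.4, -1.5]
opening: 0.0107
```

```bash
python3 -c "
from plan import *
import pickle
st()
s=snap('scene','s9.png');pickle.dump(s,open('s9.pkl','wb'));im=s['color'][230:275,380:440,::-1];cv2.imwrite('pics/s9z.png',cv2.resize(im,(800,600),interpolation=cv2.INTER_CUBIC))
st()"
```

```text
12.05 [ 0.4622 -0.2626  0.0915] [-180.     -0.    114.14] F [-0.9  0.4 -1.5] op 0.0107 q [-29.6   2.4 -10.2  77.4  -0.   36.3]
12.1 [ 0.462  -0.2622  0.0915] [-1.7999e+02 -2.0000e-02  1.1414e+02] F [-0.5  0.3 -1.7] op 0.0101 q [-29.6   2.3 -10.3  77.4   0.   36.3]
```

View pics/s9z.png

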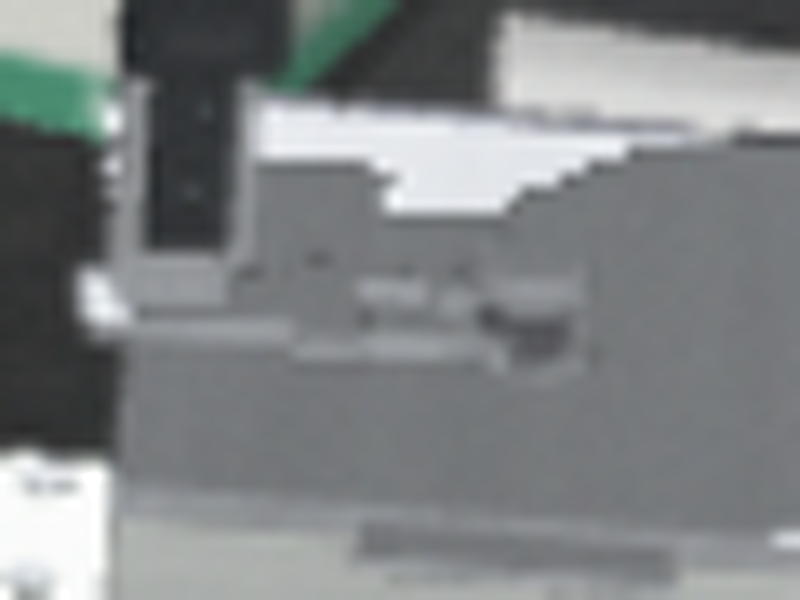

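Emit:
servo_tool(motion=[[[-4,0,0,0,0,0],[-3,0,0,0,0,0],[-2,0,0,0,0,0],[0,0,0,0,0,0]]])

```text
time: 12.5
ee_pos: [0.4649, -0.2688, 0.091]
tcp_rot: [-180.0, -0.2, 114.2]
wrist_force: [-2.4, 7.4, 0.6]
opening: 0.0108
```

Emit:
servo_tool(motion=[[[-2,0,0,0,0,0],[-2,0,0,0,0,0],[0,0,0,0,0,0]]])

```text
time: 12.8
ee_pos: [0.4665, -0.2722, 0.0907]
tcp_rot: [-180.0, -0.2, 114.2]
wrist_force: [-3.1, 6.7, 2.0]
opening: 0.0107
```

Emit:
servo_tool(motion=[[[-2,0,-0.5,0,0,0],[-2,0,-0.3,0,0,0],[0,0,0,0,0,0]]])

```text
time: 13.1
ee_pos: [0.4687, -0.2772, 0.0919]
tcp_rot: [-180.0, -0.1, 114.2]
wrist_force: [0.4, -0.0, -4.3]
opening: 0.0105
```

Emit:
servo_tool(motion=[[[-2,0,0,0,0,0],[-2,0,0,0,0,0],[0,0,0,0,0,0]]])

```text
time: 13.4
ee_pos: [0.4707, -0.2812, 0.0926]
tcp_rot: [180.0, 0.0, 114.2]
wrist_force: [-0.4, -0.1, -0.1]
opening: 0.0105
```

Emit:
servo_tool(motion=[[[-1,0,0,0,0,0],[-0.5,0,0,0,0,0],[0,0,0,0,0,0]]])

```text
time: 13.7
ee_pos: [0.4709, -0.2816, 0.0926]
tcp_rot: [180.0, -0.1, 114.2]
wrist_force: [-2.7, 6.1, 3.5]
opening: 0.0107
```

```bash
python3 -c "
from plan import *
import pickle
st()
s=snap('scene','s10.png');pickle.dump(s,open('s10.pkl','wb'));im=s['color'][230:275,380:440,::-1];cv2.imwrite('pics/s10z.png',cv2.resize(im,(800,600),interpolation=cv2.INTER_CUBIC))
st()"
```

```text
13.7 [ 0.4709 -0.2816  0.0926] [ 1.7999e+02 -1.0000e-01  1.1420e+02] F [-2.7  6.1  3.5] op 0.0107 q [-30.9   4.7  -7.6  77.7   0.1  34.9]
13.75 [ 0.4709 -0.2816  0.0926] [ 1.7999e+02 -1.0000e-01  1.1420e+02] F [-3.   6.4  3.6] op 0.0107 q [-30.9   4.7  -7.6  77.7   0.1  34.9]
```

View pics/s10z.png

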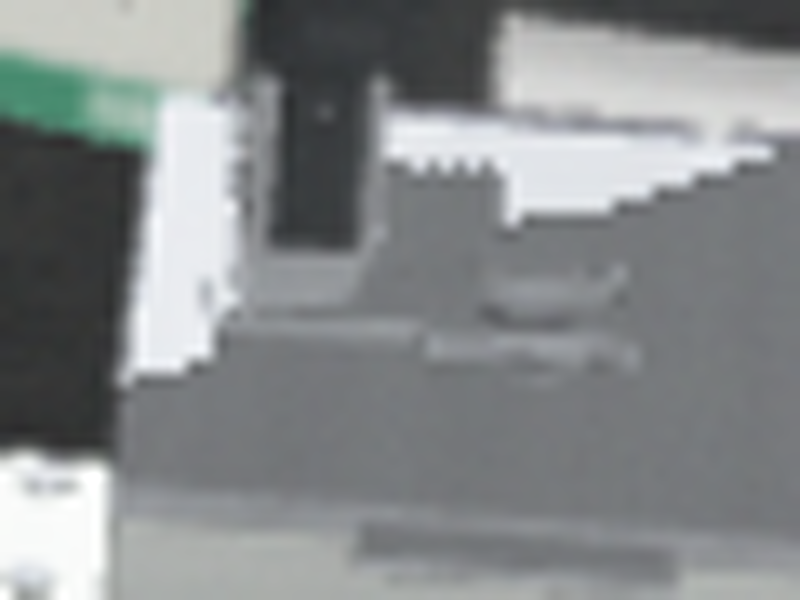

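Emit:
servo_tool(motion=[[[1.2,0,0,0,0,0],[0,0,0,0,0,0]]])

```text
time: 13.95
ee_pos: [0.4708, -0.2813, 0.0925]
tcp_rot: [180.0, 0.0, 114.2]
wrist_force: [-0.4, 1.8, 1.1]
opening: 0.0106
```

Emit:
servo_tool(motion=[[[0,0,0,0,0,0],[0,0,0,0,0,0],[0,0,0,0,0,0]]], gripper=45)

```text
time: 14.25
ee_pos: [0.4708, -0.2815, 0.0925]
tcp_rot: [180.0, 0.0, 114.2]
wrist_force: [0.6, -0.4, -0.0]
opening: 0.0451
```

Emit:
servo_tool(motion=[[[0,0,-10,0,0,0],[0,0,-30,0,0,0],[30,0,-40,0,0,0],[40,0,-30,0,0,0],[0,0,0,0,0,0]]])

```text
time: 14.75
ee_pos: [0.4421, -0.2156, 0.2084]
tcp_rot: [179.7, 0.3, 114.3]
wrist_force: [1.2, -1.1, 0.3]
opening: 0.0448
```

```bash
python3 -c "
from plan import *
import pickle
p=snap('wrist','w11.png');pickle.dump(p,open('w11.pkl','wb'));st()
s=snap('scene','s11.png');pickle.dump(s,open('s11.pkl','wb'))
a=cv2.resize(s['color'][230:275,380:440,::-1],(400,300),interpolation=cv2.INTER_CUBIC)
b=p['color'][:,:,::-1];b=cv2.resize(b,(640,480));cv2.imwrite('pics/s11z.png',a)
print(proj(p,(.4862,-.3158,.072)))
st()"
```

```text
14.8 [ 0.4426 -0.2167  0.2059] [179.79   0.25 114.27] F [ 0.5 -0.4 -0.1] op 0.0452 q [-26.1  -3.9  -3.7  89.8   0.   39.6]
[320.35234164 361.64290542]
14.85 [ 0.4425 -0.2173  0.204 ] [1.7989e+02 1.4000e-01 1.1424e+02] F [ 0.2  0.  -1.5] op 0.0449 q [-26.1  -3.7  -3.8  89.7  -0.   39.6]
```

View pics/s11z.png

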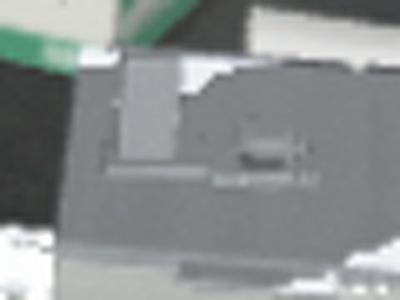

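View pics/w11.png

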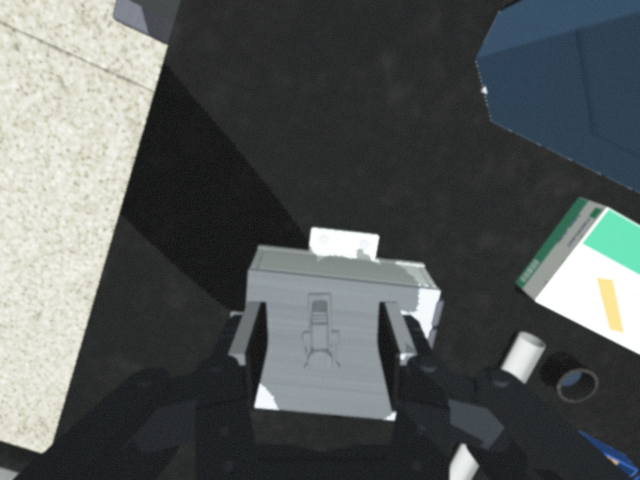

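Emit:
servo_tool(motion=[[[-45,0,0,0,0,0],[-45,0,0,0,0,0],[-40,0,-5,0,0,0],[0,0,0,0,0,0],[0,0,0,0,0,0]]])

```text
time: 15.35
ee_pos: [0.495, -0.3371, 0.2051]
tcp_rot: [-179.9, -0.2, 114.1]
wrist_force: [-0.5, 0.4, -0.2]
opening: 0.0451
```

```bash
python3 -c "
from plan import *
import pickle
p=snap('wrist','w12.png');pickle.dump(p,open('w12.pkl','wb'));st()
c=proj(p,(.4862,-.3158,.06)).astype(int);print(c)
b=p['color'][max(0,c[1]-70):c[1]+50,c[0]-60:c[0]+60,::-1];cv2.imwrite('pics/w12z.png',cv2.resize(b,(600,600),interpolation=cv2.INTER_CUBIC))
"
```

```text
15.4 [ 0.4948 -0.3363  0.2059] [-1.7993e+02 -1.3000e-01  1.1412e+02] F [0.4 0.5 0.8] op 0.0448 q [-34.2  11.1  12.   91.    0.   31.7]
[323 195]
```

View pics/w12z.png

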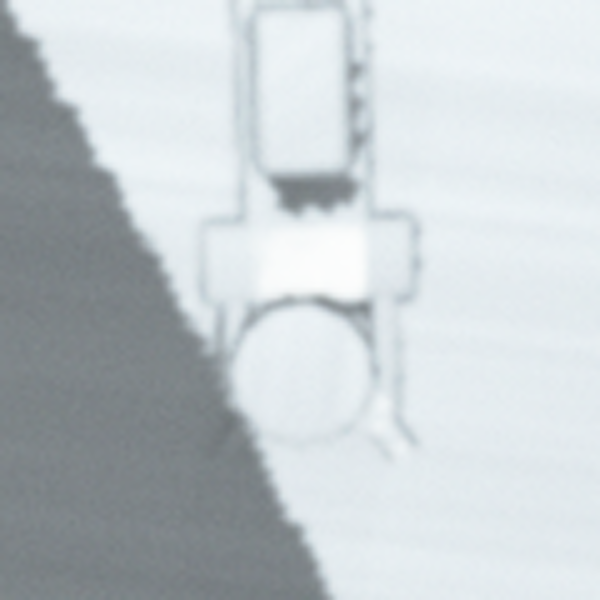

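```bash
python3 -c "
from h import *
import pickle
p=pickle.load(open('w12.pkl','rb'));W=lambda u,v,z:onz(p,263+u/5,125+v/5,z)
h=W(303,371,.072);u=np.array([.409,-.9125,0]);l=np.array([.9125,.409,0])
for n,P in(('tipL',W(217,452,.063)),('tipR',W(410,452,.063)),('blockR',W(412,258,.063)),('blockL',W(203,258,.063)),('tabfront',W(303,172,.1)),('tabL',W(252,90,.1)),('tabR',W(350,90,.1))):print(n,((P-h)@u*1000).round(1),((P-h)@l*1000).round(1))
print(h)"
```

```text
tipL 13.7 -12.0
tipR 13.7 15.0
blockR -13.5 14.8
blockL -13.6 -13.6
tabfront -30.0 -0.0
tabL -39.3 -5.8
tabR -39.2 5.3
[ 0.48594357 -0.31564931  0.072     ]
```

```bash
python3 -c "
from plan import *
st();print(bot.job_done())"
```

```text
15.4 [ 0.4948 -0.3363  0.2059] [-1.7993e+02 -1.3000e-01  1.1412e+02] F [0.4 0.5 0.8] op 0.0448 q [-34.2  11.1  12.   91.    0.   31.7]
the job is handed in; nothing more can be done
None
```

I shut the cover with the closed fingertips, fetched the clip by its tab in front of the furnace, and pushed it sideways onto the stud's groove. I then released it, backed the gripper clear and handed the job in at 15.4 s.

**Checks that agreed**
- **Cover:** the fingertips stopped at the shut height with about 15 N on them. The pictures then showed the cover level with the stud through its hole.
- **Snap-in:** pushing resistance rose to about 8 N, which is a little under the stated 10 to 20 N. It then fell to zero for about 4 mm, then met a firm stop, as expected when the jaws close behind the groove.
- **Last wrist picture:** the clip is level under the stud head, with a jaw on each side. The tab's front face measured 30 mm behind the stud axis, exactly where it belongs when home.

**Checks that disagreed**
- In the same picture the jaw tips measured about 14 mm ahead of the axis instead of 16 mm.
- The arm's position at release suggested the clip was about 3 mm too far forward, which is right at the allowed limit. I went by the firm stop and the tab position.
- The jaw angles could not be read directly.

I did not measure the bystanders again at the end. The arm's path stayed clear of all three, and no unexpected contact forces showed.

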